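Pin the battery jar's swivel foot and free its safety cap

TASK

The coin-cell jar on the charging shelf stands on a swivelling foot. First take the loose pin from its rest and push it fully home through the hole in the foot's arm and the base below, so that the jar cannot turn; then press the jar's push-and-turn safety cap down, twist it anticlockwise (seen from above) while it is down, and lift it off. Finish while holding the cap still in the gripper, upright and straight above the open jar, a few centimetres to a hand's length clear of it (do not put it down or let go), with the pin still home and the other things on the shelf left undisturbed.

Things in the scene. Friction and masses are not known exactly. Their poses are not given: they have to be found in the camera images.
- dock: Dark steel base plate fixed to the shelf, 14 mm thick, 90 mm wide. Origin: underside, on the jar's vertical axis; z up. It reaches 120 mm from the jar axis along its own -x and 45 mm along +x. It carries the swivelling foot. Yaw random up to 0.4 rad either way, left or right of the middle.
- swivel: Aluminium foot with the amber glass jar: a disc 84 mm across with an arm 34 mm wide along its -x, upper face 24 mm above the shelf. Turns about the jar axis on light friction, up to 1.5 rad either way, until pinned; at the start its hole lies right over the base's. Jar 72 mm across, shoulder 52 mm, neck rim 80 mm above the shelf. Origin and axes at the start as the dock's.
- foot_hole (a point): Centre of the upper mouth of the 13.5 mm round through hole in the foot's arm, 95 mm from the jar axis along the dock's -x, 24 mm above the shelf; arm 8 mm thick, 2 mm gap to the base. Moves with the foot. Axes as the foot's.
- base_hole (a point): Centre of the upper mouth of the 13.5 mm round through hole in the fixed base, 95 mm from the jar axis along the dock's -x, 14 mm above the shelf. Axes as the dock's.
- jar_rim (a point): Centre of the jar's neck rim, on the jar axis, 80 mm above the shelf.
- pin: Loose pin, 82 mm long, upright, 80 g. Origin: centre of the lower tip; z up. Steel shank 10 mm thick, 22 mm long, 3 mm chamfer at the tip; collar 22 mm across from 22 to 26 mm; round black handle 16 mm across from 26 to 82 mm. Starts in the rest, tip 2 mm above the shelf. Fully home, its collar lies on the arm and the tip is again 2 mm above the shelf.
- rest: Grey plastic block fixed to the shelf, 60 x 60 mm, 24 mm high, with a 14 mm through hole at its centre in which the pin stands. Origin: centre of its underside.
- cap: White push-and-turn safety cap, thick-walled, about 110 g. Origin: centre of the skirt's lower edge; z up; x along the grip bar. Skirt 64 mm across; lid top 26 mm above the origin; on it a straight grip bar 50 mm long (x), 16 mm thick, from 26 to 50 mm. Closed: origin 66 mm, bar top 116 mm above the shelf, bar along the dock's x.
- liner (a joint): Spring disc under the cap: how far (m) it is pressed from the closed height; stop at 0.008, -0.002 with the cap off; 4 N at 0, 6.6 N at 0.004, 9 N at 0.008. The cap turns only if pressed over 0.0052 (best 0.0065 to 0.0075; forced with less it jams), anticlockwise from above (clockwise is blocked), and lifts off when turned 54 to 130 degrees from closed, best 70 to 80.
- stylus: Glossy grey stylus, 149 x 9 mm, lying. A bystander: leave it where it is. Origin: its underside.
- key: Bronze door key, about 46 mm long, 4 mm thick, lying flat. A bystander: leave it where it is. Origin: its underside.
- ring_bowl: Turquoise ceramic ring bowl, 90 mm across, 35 mm high. A bystander: leave it where it is. Origin: its underside.
- adapter: Black wall adapter, 45 x 45 x 28 mm. A bystander: leave it where it is. Origin: its underside.
- power_bank: White power bank, 135 x 68 x 15 mm. A bystander: leave it where it is. Origin: its underside.
- earbud_case: Black earbud case, 60 x 45 x 22 mm. A bystander: leave it where it is. Origin: its underside.
Mind the look-alikes: they are no part of the job. Several things have the shape of the cap; the one meant has the colours described above. Leave any red look-alike of the pin alone.

How it is judged (in metres and radians):
On the way, in this order (a step that is already met when the one before it is completed fails the run):
1. the pin is fully home through arm and base (horizontal distance between pin and base_hole below 0.005 m and z of pin in the frame of dock below 0.006 m and angle between pin's own z axis and vertical below 0.2 rad), for 0.2 s.
2. the cap is pressed down against its spring, not yet turned, the pin home (all of step 1 and value of joint liner above 0.004 m and angle between the x axis of cap and the x axis of dock, either way round below 0.4 rad), for 0.05 s.
3. the cap is turned past its lugs while still on the neck (all of step 1 and angle between the x axis of cap and the x axis of dock, either way round above 0.85 rad and z of cap in the frame of dock below 0.071 m), for 0.05 s.
At the end, for the whole second after the job is handed in: Cap held in the fingers (over 1 N), still, upright within 0.3 rad, its lower edge 15 to 200 mm above the jar rim, within 50 mm of the jar axis, touching no jar or base; pin home: tip under 6 mm above the shelf, within 5 mm of the base hole axis, upright within 0.2 rad (all of step 1 and z of cap in the frame of jar_rim between 0.015 and 0.2 m and horizontal distance between cap and jar_rim below 0.05 m and angle between cap's own z axis and vertical below 0.3 rad and linear speed of cap below 0.03 m/s and contact force between cap and the fingers above 1 N and contact force between cap and dock below 0.1 N); the arm keeps its last pose, push and grip.
It fails at once if one of the other things on the shelf is moved by more than 30 mm (distance of any of stylus, key, ring_bowl, adapter, power_bank, earbud_case from where it was at the start of the episode above 0.03 m).
It also fails if it takes over 64 s, if anything falls off the work surface, if the arm or the gripper's body presses on something with over 40 N, if the wrist force passes 120 N, or if a joint passes its speed limit or range.

ROBOT

A 6-joint arm with a two-finger parallel gripper is mounted at the origin on the work surface. World frame = base frame: x ahead of the robot, y to its left, z up, the work surface at z = 0. Lengths are in m, angles in degrees, forces in N, time in s.
With the tool pointing down it reaches from about 0.3 to 0.85 m from the base axis. Payload 5.4 kg.
Tool frame: the origin (TCP) lies at the very end of the fingers, on their centre line; the grasp point (between the pads) lies 19 mm behind it (r.grip_point_offset is the distance from the TCP to the grasp point, in m); z points along the fingers, y is the line along which they close (so a half turn about z gives the same grasp; the last joint's range is limited). The gripper opens to 85 mm and grips with 20 to 120 N. Pads are 22 mm wide; open, the fingers measure 114 mm over their backs; the gripper's body (76 mm by 85 mm) begins 54 mm behind the grasp point. The pads swing forward as they close: fully open they stand 13 mm farther back than shut.
Start: joints at [57.29, 9.076, 91.501, -0, 79.423, -12.038], TCP at [0.203, 0.538, 0.231] pointing down, gripper open.
Joint ranges: [-166.64, 166.64], [-54.1, 131.32], [10.49, 154.53], [-73.88, 253.88], [9.74, 151.15], [-171.62, 171.62]. Speed limits (degrees/s): [147.25, 147.25, 180, 180, 180, 180].

INTERFACE

Orientations are given as [roll, pitch, yaw] about the fixed x, y, z axes, in that order (R = Rz(yaw) Ry(pitch) Rx(roll)).
In Python, from station import r, capture, camera_params gives the robot as it stands. The module is installed in compiled form; this text tells all that it offers.
- The arm moves only by the shell command python3 -m inch 'ROWS'. ROWS is JSON, a list of rows, each a list of 7 numbers: the turn, a rotation vector about the tool's x, y, z in degrees, then the shift along the tool's x, y, z in m, then the finger opening in m, from 0 to 0.0854. A call has 1 to 5 rows; each row shifts and turns the commanded pose from where the row before left it, along the tool's axes as they then stand; what a row does not reach is not made up. A row lasts 1/10 s, in which the tool goes at most 50 mm and 8.59 degrees, less where a joint would pass 70% of its speed; a pose out of reach is approached as far as the arm can. A call is refused whole if a number of a shift passes 0.05 or a number of a turn 8.59, either way. A call with a gripper value outside its range is refused whole. The fingers move at their own pace and stop on an object; the grip force is fixed at half the most. Time passes only in rows, so rows that do not move let the fingers close. It gives the time, the measured TCP pose, the force, the opening and the grip force at its end, in the units of the state.
- r.get_obs(): the state, without advancing time (a new reading comes with each control period).
- capture(name): name is "scene" or "top"; returns the picture (400x640x3 uint8, blue, green, red); there is no depth.
- camera_params(name): a dict with "fx", "fy", "cx", "cy" (pixels), "k1" (the pictures are not rectified: a ray, as slopes to the right and down, at radius r is drawn at 1 + k1 r^2 times it, then the intrinsics apply), "rvec" (rotation vector, rad) and "tvec" (3), from world to camera coordinates, as OpenCV has them. Camera axes: x right, y down, z forward; pixel columns grow to the right and rows downward; lengths in m; the calibration is good to about 2 mm. A picture is of the moment at which its call begins. camera_params takes no time and is no camera call.
- r.sign_off(): hands the job in; it is judged then, once.
The state is a dict: "time_s": time; "joint_pos": joint angles; "qvel": joint speeds; "joint_efforts": joint torques, N m; "ee_pos": TCP position; "tcp_rot": TCP orientation; "ft_force": force on the tool from outside, world axes, zero at the start; "moment": the same for the moment, N m; "grip_width": finger opening in m; "grip_force": force on a finger pad.
Only numpy, scipy, OpenCV 4.12 (cv2) and the standard library are available. Lean on these libraries where they do the work, as an engineer would, in place of code of your own. Each camera call takes 0.05 s, during which the arm holds its last target. There are 200 camera calls.

## Working session

There is one attempt and no reset: what is moved stays moved. The work goes in short steps, Python scripts to look and compute and a shell command to move; the robot and the scene stay as the last step left them, time stands still between calls to the robot, and variables do not carry over. Pictures are saved under pics/ and viewed, at most 10 in all, crops included, and the job is handed in when it is done.

```bash
mkdir -p pics
cat > h.py <<'E'
import cv2, numpy as np
from station import r, capture, camera_params
def cam(n):
    p=camera_params(n); R=cv2.Rodrigues(np.array(p["rvec"],float))[0]; t=np.array(p["tvec"],float).ravel()
    K=np.array([[p["fx"],0,p["cx"]],[0,p["fy"],p["cy"]],[0,0,1]]); return K,p["k1"],R,t
def ray(n,u,v):
    K,k,R,t=cam(n)
    q=cv2.undistortPoints(np.array([[[u,v]]],float),K,np.array([k,0,0,0.]))[0,0]
    return -R.T@t, R.T@np.array([q[0],q[1],1])
def onz(n,u,v,z):
    o,d=ray(n,u,v); return o+d*(z-o[2])/d[2]
def proj(n,P):
    K,k,R,t=cam(n); p=cv2.projectPoints(np.array([P],float),cv2.Rodrigues(R)[0],t,K,np.array([k,0,0,0.]))[0]
    return p.ravel()
E
python3 - <<'E'
from h import *
for n in("scene","top"):
    im=capture(n); cv2.imwrite(f"pics/{n}0.png",im); K,k,R,t=cam(n); print(n,-R.T@t,K[0,0],k)
print(r.get_obs()); print(r.grip_point_offset)
E
```

```text
scene [1.00134365 0.67516607 0.76300229] 440.93388396193774 0.016812876742811327
top [0.51383712 0.00689133 1.14646489] 452.2560342372271 -0.0825076437069916
{'time_s': 0.1, 'joint_pos': array([ 5.72906995e+01,  9.11119383e+00,  9.15649082e+01,  1.14735287e-03,
        7.94244421e+01, -1.20362048e+01]), 'qvel': array([ 0.09044258, -0.20524909, -0.14616722,  0.03413393,  0.02653945,
       -0.00990103]), 'joint_efforts': array([ 2.41076905e-04, -3.96986747e+01, -3.32339251e+01, -2.60619945e-04,
        4.13304966e-03, -4.48148364e-05]), 'ee_pos': array([0.20269165, 0.53750528, 0.23039468]), 'tcp_rot': array([-1.79901901e+02, -2.20691195e-02,  1.59326674e+02]), 'ft_force': array([ 0.86751996, -0.68582473, -0.07147584]), 'moment': array([-0.01584545,  0.00561896,  0.01572324]), 'grip_force': 0.0, 'grip_width': 0.08543623752119016}
0.0187
```

View pics/scene0.png

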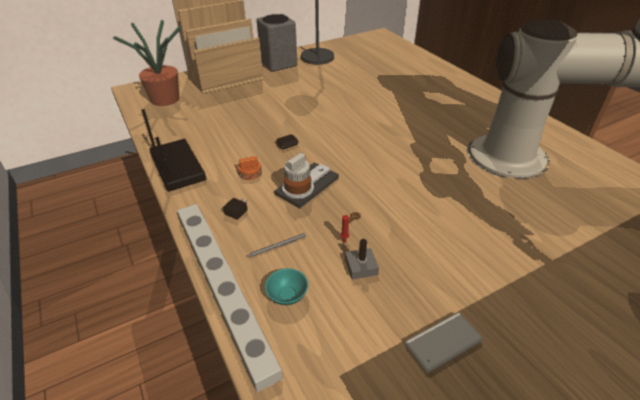

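View pics/top0.png

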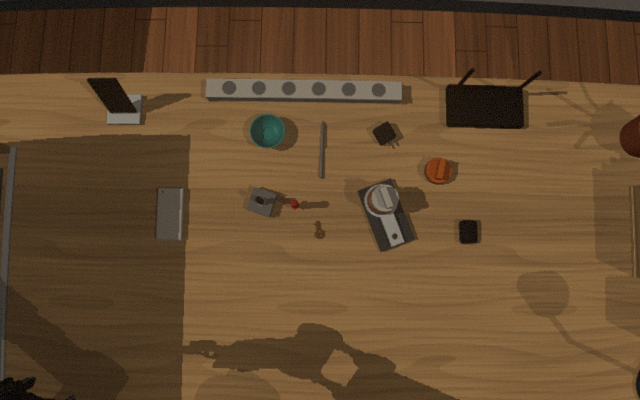

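The scene view shows the black pin in the grey rest at about (363,255), the red decoy at (346,228), and the jar and dock at about (300,180). In the top view the rest is at (262,201), the jar and cap at (383,200) and the foot hole at (395,237). The orange cap is a decoy.

Run:
```python
from h import *
t=cv2.imread("pics/top0.png"); s=cv2.imread("pics/scene0.png")
a=cv2.resize(t[175:255,240:320],(400,400),interpolation=cv2.INTER_CUBIC)
b=cv2.resize(t[175:255,345:425],(400,400),interpolation=cv2.INTER_CUBIC)
cv2.imwrite("pics/zt.png",np.hstack([a,b]))
a=cv2.resize(s[220:290,325:395],(400,400),interpolation=cv2.INTER_CUBIC)
b=cv2.resize(s[145:215,270:340],(400,400),interpolation=cv2.INTER_CUBIC)
cv2.imwrite("pics/zs.png",np.hstack([a,b]))
```

```text
(no output)
```

View pics/zt.png

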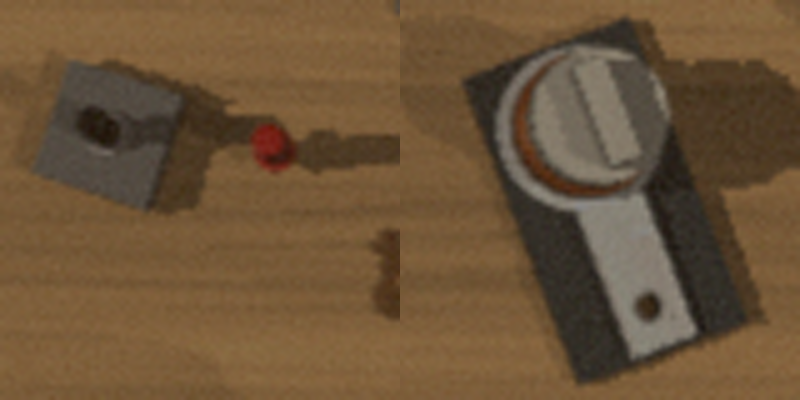

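View pics/zs.png

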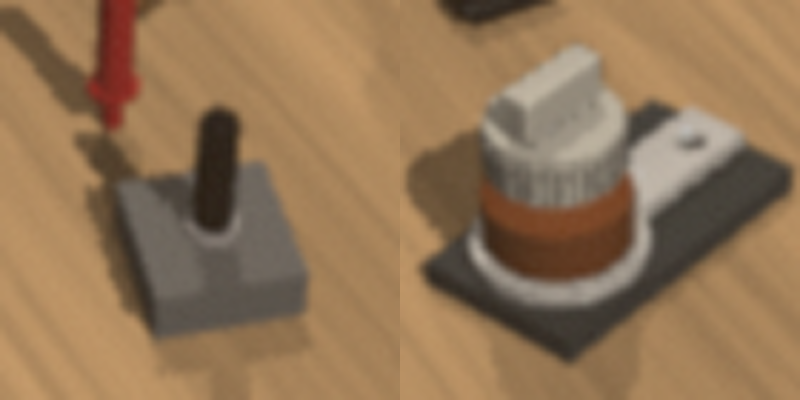

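The rest block corners in the top zoom are at about (68,62), (182,98), (150,210) and (35,170). The foot hole is at (648,306) and the bar's corners are (572,58) to (638,160). In the scene zoom, the handle top is at (218,112) and the foot hole at (690,138).

Run:
```python
from h import *
def T(x,y,ox,oy,s): return ((x+.5)/s-.5+ox,(y+.5)/s-.5+oy)
tl=lambda x,y:T(x,y,240,175,5); tr=lambda x,y:T(x-400,y,345,175,5)
sl=lambda x,y:T(x,y,325,220,400/70); sr=lambda x,y:T(x-400,y,270,145,400/70)
def tri(pt,ps):
    (o1,d1),(o2,d2)=ray("top",*pt),ray("scene",*ps)
    a=np.linalg.lstsq(np.c_[d1,-d2],o2-o1,rcond=None)[0]; p,q=o1+d1*a[0],o2+d2*a[1]
    return (p+q)/2,np.linalg.norm(p-q)
np.set_printoptions(precision=4,suppress=True)
R=np.array([onz("top",*tl(*c),.024) for c in((68,62),(182,98),(150,210),(35,170))])
print("rest",R.mean(0),R[:,:2], "diag",R[2]-R[0],R[3]-R[1])
RS=np.array([onz("scene",*sl(*c),.024) for c in((120,182),(262,162),(307,275),(157,297))])
print("restS",RS.mean(0))
print("pin top scene",onz("scene",*sl(219,116),.084),"collar",onz("scene",*sl(214,228),.028))
print("red top",tri(tl(270,146),sl(112,125)))
print("hole top",onz("top",*tr(648,306),.024),"scene",onz("scene",*sr(690,138),.024))
B=np.array([onz("top",*tr(*c),.116) for c in((572,58),(602,55),(638,160),(612,168))]);print("bar",B.mean(0),B[:,:2])
D=np.array([onz("top",*tr(*c),.014) for c in((465,78),(628,20),(580,382))]);print("dock",D[:,:2])
e=D[0]-D[2];print("yaw +x",np.degrees(np.arctan2(e[1],e[0])),np.linalg.norm(e))
e=D[1]-D[0];print("yaw y",np.degrees(np.arctan2(e[1],e[0])),np.linalg.norm(e))
h=onz("top",*tr(648,306),.024); 
e=B.mean(0)-h;print("yaw hole->bar",np.degrees(np.arctan2(e[1],e[0])),np.linalg.norm(e[:2]))
```

```text
rest [0.6099 0.1488 0.024 ] [[0.6461 0.1701]
 [0.6289 0.1126]
 [0.5727 0.1272]
 [0.5917 0.1851]] diag [-0.0734 -0.0429  0.    ] [-0.0372  0.0725  0.    ]
restS [0.6124 0.1491 0.024 ]
pin top scene [0.6117 0.1474 0.084 ] collar [0.6137 0.1526 0.028 ]
red top (array([0.6074, 0.069 , 0.0051]), np.float64(0.0006991868058018553))
hole top [ 0.5297 -0.1831  0.024 ] scene [ 0.531  -0.1858  0.024 ]
bar [ 0.6179 -0.1479  0.116 ] [[ 0.6417 -0.1322]
 [ 0.6434 -0.146 ]
 [ 0.5952 -0.1628]
 [ 0.5913 -0.1508]]
dock [[ 0.6433 -0.0919]
 [ 0.6743 -0.1744]
 [ 0.4915 -0.1508]]
yaw +x 21.205920394938435 0.16287554122669076
yaw y -69.45290561861187 0.08812170247879098
yaw hole->bar 21.736734102468127 0.09490865689538568
```

```bash
cat >> h.py <<'E'
from scipy.spatial.transform import Rotation as Ro
def go(x,y,z,yaw):
    o=r.get_obs(); M=Ro.from_euler("xyz",o["tcp_rot"],degrees=True)
    G=Ro.from_euler("xyz",[180,0,yaw],degrees=True)
    print("t",round(o["time_s"],2),"pos",o["ee_pos"].round(4),"rot",o["tcp_rot"].round(2),"F",o["ft_force"].round(1),"w",round(o["grip_width"],4),round(o["grip_force"],1))
    print("tool shift",M.inv().apply(np.array([x,y,z])-o["ee_pos"]).round(4),"turn",(M.inv()*G).as_rotvec(degrees=True).round(2))
E
python3 -m inch '[[0,0,8.5,0,0,0,0.05],[0,0,8.5,0,0,0,0.05],[0,0,8.5,0,0,0,0.05],[0,0,8.5,0,0,0,0.05],[0,0,8.5,0,0,0,0.05]]'
python3 -m inch '[[0,0,8.5,0,0,0,0.05],[0,0,8.5,0,0,0,0.05],[0,0,8.5,0,0,0,0.05],[0,0,8.5,0,0,0,0.05],[0,0,8.5,0,0,0,0.05]]'
python3 -m inch '[[0,0,8.5,0,0,0,0.05],[0,0,8.5,0,0,0,0.05],[0,0,8.5,0,0,0,0.05],[0,0,8.5,0,0,0,0.05],[0,0,8.5,0,0,0,0.05]]'
python3 -m inch '[[0,0,8.5,0,0,0,0.05],[0,0,1.8,0,0,0,0.05],[0,0,0,0,0,0,0.05]]'
python3 -c "
from h import *
go(.6115,.149,.16,21.5)"
```

```text
time_s: 0.6
ee_pos: [0.2028, 0.5376, 0.2307]
tcp_rot: [-179.9, 0.0, 116.5]
ft_force: [-0.9, 0.5, 0.3]
grip_width: 0.0499
grip_force: 0.0
time_s: 1.1
ee_pos: [0.2028, 0.5376, 0.2307]
tcp_rot: [-180.0, 0.1, 74.0]
ft_force: [0.4, 0.4, 0.0]
grip_width: 0.0505
grip_force: 0.0
time_s: 1.6
ee_pos: [0.2028, 0.5376, 0.2307]
tcp_rot: [180.0, 0.1, 31.5]
ft_force: [-0.2, -0.7, -0.0]
grip_width: 0.0502
grip_force: 0.0
time_s: 1.9
ee_pos: [0.2028, 0.5377, 0.2308]
tcp_rot: [180.0, 0.0, 21.5]
ft_force: [0.2, 0.5, -0.3]
grip_width: 0.05
grip_force: 0.0
t 1.9 pos [0.2028 0.5377 0.2308] rot [1.7997e+02 5.0000e-02 2.1530e+01] F [ 0.2  0.5 -0.3] w 0.05 0.0
tool shift [0.2376 0.5115 0.0709] turn [0.03 0.05 0.03]
```

```bash
python3 -m inch '[[0,0,0,0.0198,0.0426,0.0,0.05],[0,0,0,0.0198,0.0426,0.0,0.05],[0,0,0,0.0198,0.0426,0.0,0.05],[0,0,0,0.0198,0.0426,0.0,0.05],[0,0,0,0.0198,0.0426,0.0,0.05]]'
python3 -m inch '[[0,0,0,0.0198,0.0426,0.0,0.05],[0,0,0,0.0198,0.0426,0.0,0.05],[0,0,0,0.0198,0.0426,0.0,0.05],[0,0,0,0.0198,0.0426,0.0,0.05],[0,0,0,0.0198,0.0426,0.0,0.05]]'
python3 -m inch '[[0,0,0,0.0198,0.0426,0.0,0.05],[0,0,0,0.0198,0.0426,0.0,0.05],[0,0,0,0,0,0.035,0.05],[0,0,0,0,0,0.035,0.05],[0,0,0,0,0,0,0.05]]'
python3 -c "
from h import *
go(.6115,.149,.048,21.5)
s=capture('scene'); cv2.imwrite('pics/s1.png',cv2.resize(s[150:300,280:480],(800,600),interpolation=cv2.INTER_CUBIC))"
```

```text
time_s: 2.4
ee_pos: [0.3741, 0.3747, 0.2311]
tcp_rot: [-180.0, 0.0, 21.6]
ft_force: [0.7, 0.1, 0.3]
grip_width: 0.0499
grip_force: 0.0
time_s: 2.9
ee_pos: [0.5445, 0.2127, 0.2311]
tcp_rot: [-180.0, 0.0, 21.6]
ft_force: [0.5, -0.9, 0.0]
grip_width: 0.05
grip_force: 0.0
time_s: 3.4
ee_pos: [0.6076, 0.1489, 0.1548]
tcp_rot: [-179.8, 0.7, 21.5]
ft_force: [-0.3, -0.2, -1.0]
grip_width: 0.05
grip_force: 0.0
t 3.4 pos [0.6076 0.1489 0.1548] rot [-179.77    0.66   21.54] F [-0.3 -0.2 -1. ] w 0.05 0.0
tool shift [0.0049 0.0018 0.1067] turn [-0.23  0.66  0.03]
```

View pics/s1.png

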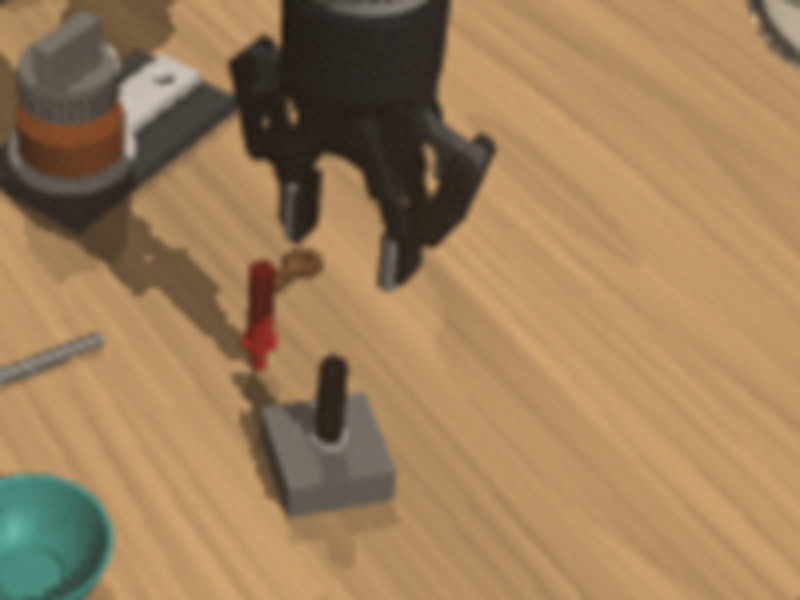

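The open fingers hang centred over the black pin (handle top at about (333,362)), and the red pin is clear. I'll let the arm settle, correct the offset and descend.

```bash
python3 -m inch '[[0,0,0,0,0,0.02,0.05],[0,0,0,0,0,0,0.05],[0,0,0,0,0,0,0.05]]'
python3 -c "
from h import *
go(.6115,.149,.048,21.5)"
```

```text
time_s: 3.75
ee_pos: [0.6122, 0.15, 0.1432]
tcp_rot: [180.0, -0.1, 21.6]
ft_force: [1.1, -0.1, 0.7]
grip_width: 0.0499
grip_force: 0.0
t 3.75 pos [0.6122 0.15   0.1432] rot [ 1.7996e+02 -1.0000e-01  2.1570e+01] F [ 1.1 -0.1  0.7] w 0.0499 0.0
tool shift [-0.0012  0.0006  0.0951] turn [ 0.04 -0.1   0.07]
```

```bash
python3 -m inch '[[0,0,0,-0.001,0,0.03,0.05],[0,0,0,0,0,0.03,0.05],[0,0,0,0,0,0.02,0.05],[0,0,0,0,0,0.015,0.05],[0,0,0,0,0,0,0.05]]'
python3 -m inch '[[0,0,0,0,0,0,0.03],[0,0,0,0,0,0,0.02],[0,0,0,0,0,0,0],[0,0,0,0,0,0,0],[0,0,0,0,0,0,0]]'
python3 -m inch '[[0,0,0,0,0,0,0],[0,0,0,0,0,0,0]]'
python3 -c "
from h import *
go(.6115,.149,.048,21.5)"
```

```text
time_s: 4.25
ee_pos: [0.6099, 0.1493, 0.0454]
tcp_rot: [-180.0, 0.1, 21.5]
ft_force: [-1.0, 0.1, -0.2]
grip_width: 0.0501
grip_force: 0.0
time_s: 4.75
ee_pos: [0.6121, 0.1494, 0.0482]
tcp_rot: [179.9, -0.2, 21.5]
ft_force: [-1.4, 1.1, 6.1]
grip_width: 0.0147
grip_force: 58.4
time_s: 4.95
ee_pos: [0.6121, 0.1494, 0.0482]
tcp_rot: [179.9, -0.2, 21.5]
ft_force: [-0.5, -0.0, 6.1]
grip_width: 0.0142
grip_force: 58.4
t 4.95 pos [0.6121 0.1494 0.0482] rot [ 1.7995e+02 -1.7000e-01  2.1530e+01] F [-0.5 -0.   6.1] w 0.0142 58.4
tool shift [-0.0007  0.0001  0.0002] turn [ 0.05 -0.17  0.03]
```

```bash
python3 -m inch '[[0,0,0,0,0,-0.02,0],[0,0,0,0,0,-0.03,0],[0,0,0,0,0,-0.04,0],[0,0,0,0,0,-0.03,0],[0,0,0,0,0,0,0]]'
python3 -m inch '[[0,0,0,0,0,0,0],[0,0,0,0,0,0,0]]'
python3 -c "
from h import *
go(.53,-.1845,.16,21.5)"
```

```text
time_s: 5.45
ee_pos: [0.614, 0.1495, 0.1724]
tcp_rot: [179.8, -0.6, 21.5]
ft_force: [1.9, -0.4, -0.3]
grip_width: 0.0145
grip_force: 58.6
time_s: 5.65
ee_pos: [0.6094, 0.1491, 0.1644]
tcp_rot: [-179.9, 0.2, 21.5]
ft_force: [0.5, -0.2, -1.7]
grip_width: 0.0145
grip_force: 58.6
t 5.65 pos [0.6094 0.1491 0.1644] rot [-179.94    0.19   21.53] F [ 0.5 -0.2 -1.7] w 0.0145 58.6
tool shift [-0.1963  0.2812  0.0047] turn [-0.06  0.19  0.03]
```

```bash
python3 -m inch '[[0,0,0,-0.0245,0.035,0,0],[0,0,0,-0.0245,0.035,0,0],[0,0,0,-0.0245,0.035,0,0],[0,0,0,-0.0245,0.035,0,0],[0,0,0,-0.0245,0.035,0,0]]'
python3 -m inch '[[0,0,0,-0.0245,0.035,0,0],[0,0,0,-0.0245,0.035,0,0],[0,0,0,-0.0245,0.035,0,0],[0,0,0,0,0,0,0],[0,0,0,0,0,0,0]]'
python3 -m inch '[[0,0,0,0,0,0,0],[0,0,0,0,0,0,0],[0,0,0,0,0,0,0]]'
python3 - <<'E'
from h import *
go(.53,-.1845,.10,21.5)
t=capture('top'); s=capture('scene'); cv2.imwrite('pics/t2f.png',t); cv2.imwrite('pics/s2f.png',s)
print(proj('top',[.53,-.1845,.024]),proj('scene',[.53,-.1845,.024]),proj('scene',[.53,-.1845,.12]))
cv2.imwrite('pics/s2.png',np.hstack([cv2.resize(s[120:190,290:360],(400,400),interpolation=cv2.INTER_CUBIC),cv2.resize(t[190:270,355:435],(400,400),interpolation=cv2.INTER_CUBIC)]))
E
```

```text
time_s: 6.15
ee_pos: [0.5591, -0.0596, 0.1642]
tcp_rot: [-179.9, 0.2, 21.5]
ft_force: [-0.3, 0.3, -0.5]
grip_width: 0.0147
grip_force: 58.7
time_s: 6.65
ee_pos: [0.53, -0.1832, 0.1646]
tcp_rot: [-179.8, 0.1, 21.4]
ft_force: [0.2, 0.4, -0.8]
grip_width: 0.0146
grip_force: 58.8
time_s: 6.95
ee_pos: [0.5313, -0.182, 0.166]
tcp_rot: [-180.0, 0.0, 21.6]
ft_force: [0.0, -0.2, -0.9]
grip_width: 0.015
grip_force: 58.8
t 6.95 pos [ 0.5313 -0.182   0.166 ] rot [-1.7997e+02  1.0000e-02  2.1630e+01] F [ 0.  -0.2 -0.9] w 0.015 58.8
tool shift [-0.0021  0.0019  0.066 ] turn [-0.03  0.01  0.13]
[394.76425401 235.70387379] [320.8842545  168.87854585] [320.66825185 139.77659447]
```

View pics/s2.png

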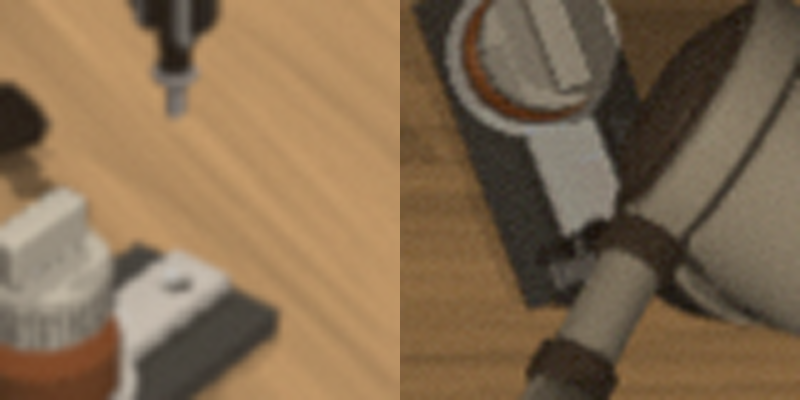

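The scene zoom shows the pin tip at about (177,115), hanging over the foot hole at about (179,283). The top view is blocked by the arm. I'll go lower and compare again in the scene view.

```bash
python3 -m inch '[[0,0,0,-0.002,0.002,0.02,0],[0,0,0,0,0,0.02,0],[0,0,0,0,0,0.02,0],[0,0,0,0,0,0.02,0],[0,0,0,0,0,0,0]]'
python3 -m inch '[[0,0,0,0,0,0,0],[0,0,0,0,0,0,0],[0,0,0,0,0,0,0]]'
python3 - <<'E'
from h import *
go(.53,-.1845,.086,21.5)
s=capture('scene'); cv2.imwrite('pics/s3f.png',s)
cv2.imwrite('pics/s3.png',cv2.resize(s[140:190,295:345],(600,600),interpolation=cv2.INTER_CUBIC))
E
```

```text
time_s: 7.55
ee_pos: [0.5279, -0.1841, 0.0833]
tcp_rot: [-179.7, 0.2, 21.6]
ft_force: [0.4, 0.7, -1.1]
grip_width: 0.0142
grip_force: 58.8
time_s: 7.85
ee_pos: [0.5309, -0.1863, 0.0878]
tcp_rot: [179.9, -0.1, 21.5]
ft_force: [-0.3, 0.6, -0.8]
grip_width: 0.0147
grip_force: 58.8
t 7.85 pos [ 0.5309 -0.1863  0.0878] rot [ 1.7988e+02 -9.0000e-02  2.1530e+01] F [-0.3  0.6 -0.8] w 0.0147 58.8
tool shift [-0.0002 -0.002   0.0018] turn [ 0.12 -0.09  0.03]
```

View pics/s3.png

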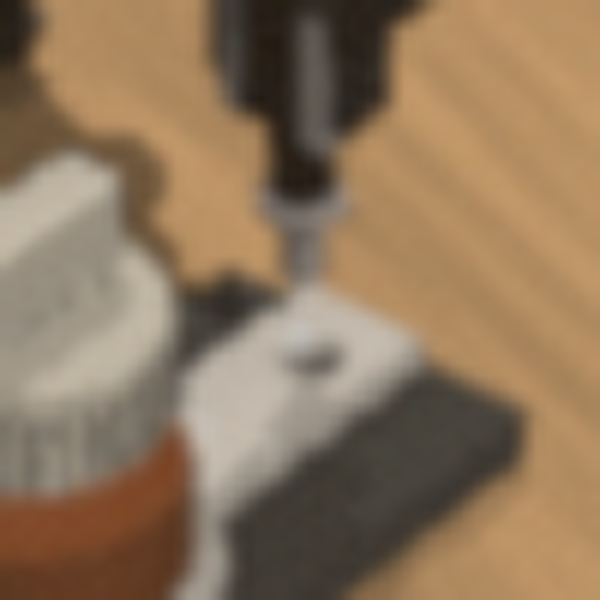

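The shank axis is at about x=303 with the tip at about (303,290). The hole mouth is centred at about (314,353).

Run:
```python
from h import *
f=lambda x,y:((x+.5)/12-.5+295,(y+.5)/12-.5+140)
o=r.get_obs(); p=o['ee_pos']; M=Ro.from_euler("xyz",o["tcp_rot"],degrees=True)
h=onz('scene',*f(314,353),.024); t=onz('scene',*f(303,290),p[2]-.046); c=onz('scene',*f(304,207),p[2]-.046+.024)
print(h,t,c,p,"tool corr by tip",M.inv().apply(h-t),"by collar",M.inv().apply(h-c))
print((np.array(proj('scene',p-[0,0,.046]))-[295,140])*12,(np.array(proj('scene',p-[0,0,.022]))-[295,140])*12)
```

```text
[ 0.53060402 -0.18441871  0.024     ] [ 0.53237742 -0.1862041   0.04156796] [ 0.5324962  -0.18514513  0.06556796] [ 0.53075735 -0.1861537   0.08756796] tool corr by tip [-0.00101784 -0.00234306  0.01756246] by collar [-0.00154905 -0.00144449  0.04156342]
[303.78248746 282.55242968] [303.06546047 197.04869531]
```

```bash
python3 -m inch '[[0,0,0,-0.001,-0.002,0,0],[0,0,0,0,0,0.01,0],[0,0,0,0,0,0.007,0],[0,0,0,0,0,0,0],[0,0,0,0,0,0,0]]'
python3 -m inch '[[0,0,0,0,0,0.004,0],[0,0,0,0,0,0.004,0],[0,0,0,0,0,0,0],[0,0,0,0,0,0,0]]'
python3 -c "
from h import *
go(.5302,-.1842,.048,21.5)"
```

```text
time_s: 8.4
ee_pos: [0.528, -0.1841, 0.0688]
tcp_rot: [-180.0, 0.0, 21.5]
ft_force: [0.3, 0.4, -0.6]
grip_width: 0.0142
grip_force: 59.1
time_s: 8.8
ee_pos: [0.5287, -0.184, 0.0611]
tcp_rot: [-180.0, -0.1, 21.5]
ft_force: [4.3, 2.8, -2.8]
grip_width: 0.0142
grip_force: 59.0
t 8.8 pos [ 0.5287 -0.184   0.0611] rot [-1.800e+02 -6.000e-02  2.152e+01] F [ 4.3  2.8 -2.8] w 0.0142 59.0
tool shift [0.0013 0.0007 0.0131] turn [-0.   -0.06  0.02]
```

```bash
python3 -m inch '[[0,0,0,0.0015,-0.0005,0,0],[0,0,0,0,0,0.003,0],[0,0,0,0,0,0.003,0],[0,0,0,0,0,0,0],[0,0,0,0,0,0,0]]'
python3 -c "
from h import *
go(.5302,-.1842,.048,21.5)"
```

```text
time_s: 9.3
ee_pos: [0.5292, -0.1833, 0.055]
tcp_rot: [-180.0, 0.0, 21.5]
ft_force: [1.3, -0.1, -1.5]
grip_width: 0.0142
grip_force: 59.0
t 9.3 pos [ 0.5292 -0.1833  0.055 ] rot [-1.7998e+02  3.0000e-02  2.1530e+01] F [ 1.3 -0.1 -1.5] w 0.0142 59.0
tool shift [0.0006 0.0012 0.007 ] turn [-0.02  0.03  0.03]
```

```bash
python3 -m inch '[[0,0,0,0.0005,0,0.003,0],[0,0,0,0,0,0.003,0],[0,0,0,0,0,0.002,0],[0,0,0,0,0,0,0],[0,0,0,0,0,0,0]]'
python3 -c "
from h import *
go(.5302,-.1842,.048,21.5)"
```

```text
time_s: 9.8
ee_pos: [0.5301, -0.1838, 0.0481]
tcp_rot: [179.9, 0.0, 21.5]
ft_force: [-2.7, -1.6, 5.0]
grip_width: 0.0142
grip_force: 59.7
t 9.8 pos [ 0.5301 -0.1838  0.0481] rot [1.7993e+02 3.0000e-02 2.1550e+01] F [-2.7 -1.6  5. ] w 0.0142 59.7
tool shift [-0.0001  0.0004  0.0001] turn [0.07 0.03 0.05]
```

```bash
python3 -m inch '[[0,0,0,0,0,0.001,0],[0,0,0,0,0,0,0],[0,0,0,0,0,0,0.02],[0,0,0,0,0,0,0.04],[0,0,0,0,0,0,0.05]]'
python3 -m inch '[[0,0,0,0,0,0,0.05],[0,0,0,0,0,-0.02,0.05],[0,0,0,0,0,-0.03,0.05],[0,0,0,0,0,-0.04,0.05],[0,0,0,0,0,-0.04,0.05]]'
python3 -m inch '[[0,0,0,0,0,0,0.05],[0,0,0,0,0,0,0.05]]'
python3 - <<'E'
from h import *
go(.618,-.149,.178,21.5)
s=capture('scene'); cv2.imwrite('pics/s4f.png',s)
cv2.imwrite('pics/s4.png',cv2.resize(s[110:210,260:360],(600,600),interpolation=cv2.INTER_CUBIC))
E
```

```text
time_s: 10.3
ee_pos: [0.5297, -0.1828, 0.0459]
tcp_rot: [-180.0, 0.0, 21.5]
ft_force: [-0.5, 0.1, 0.2]
grip_width: 0.0483
grip_force: 0.0
time_s: 10.8
ee_pos: [0.5294, -0.1827, 0.177]
tcp_rot: [-179.9, 0.1, 21.5]
ft_force: [0.9, -0.4, 0.3]
grip_width: 0.0501
grip_force: 0.0
time_s: 11.0
ee_pos: [0.5305, -0.1833, 0.1772]
tcp_rot: [179.9, -0.1, 21.5]
ft_force: [-0.2, 0.2, -0.8]
grip_width: 0.05
grip_force: 0.0
t 11.0 pos [ 0.5305 -0.1833  0.1772] rot [ 1.799e+02 -8.000e-02  2.153e+01] F [-0.2  0.2 -0.8] w 0.05 0.0
tool shift [ 0.094   0.0002 -0.0006] turn [ 0.1  -0.08  0.03]
```

View pics/s4.png

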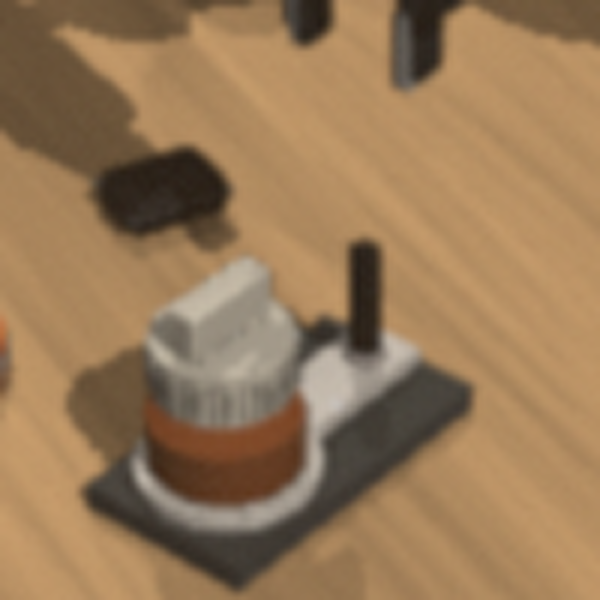

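The pin is home with its collar on the arm at about (368,350), and the foot has not turned. The cap bar is at about (215,305), so I'll move over it.

```bash
python3 -m inch '[[0,0,0,0.03,0,0,0.05],[0,0,0,0.034,0,0,0.05],[0,0,0,0.03,0,0,0.05],[0,0,0,0,0,0,0.05],[0,0,0,0,0,0,0.05]]'
python3 -m inch '[[0,0,0,0,0,0.02,0.05],[0,0,0,0,0,0.02,0.05],[0,0,0,0,0,0.01,0.05],[0,0,0,0,0,0,0.05],[0,0,0,0,0,0,0.05]]'
python3 -m inch '[[0,0,0,0,0,0,0.05],[0,0,0,0,0,0,0.05]]'
python3 -c "
from h import *
go(.6184,-.1487,.095,21.5)"
```

```text
time_s: 11.55
ee_pos: [0.6163, -0.1479, 0.1739]
tcp_rot: [-179.8, 0.2, 21.6]
ft_force: [-0.4, -1.0, -0.3]
grip_width: 0.0503
grip_force: 0.0
time_s: 12.05
ee_pos: [0.6172, -0.1489, 0.1267]
tcp_rot: [180.0, 0.0, 21.5]
ft_force: [0.7, 0.0, 0.2]
grip_width: 0.05
grip_force: 0.0
time_s: 12.25
ee_pos: [0.6181, -0.1489, 0.1276]
tcp_rot: [179.9, -0.1, 21.5]
ft_force: [0.1, 0.1, 0.1]
grip_width: 0.0502
grip_force: 0.0
t 12.25 pos [ 0.6181 -0.1489  0.1276] rot [ 1.7991e+02 -8.0000e-02  2.1520e+01] F [0.1 0.1 0.1] w 0.0502 0.0
tool shift [ 0.0004 -0.0001  0.0326] turn [ 0.09 -0.08  0.02]
```

```bash
python3 -m inch '[[0,0,0,0,0,0.015,0.05],[0,0,0,0,0,0.01,0.05],[0,0,0,0,0,0.007,0.05],[0,0,0,0,0,0,0.05],[0,0,0,0,0,0,0.05]]'
python3 -m inch '[[0,0,0,0,0,0,0.03],[0,0,0,0,0,0,0.02],[0,0,0,0,0,0,0],[0,0,0,0,0,0,0],[0,0,0,0,0,0,0]]'
python3 -m inch '[[0,0,0,0,0,0,0],[0,0,0,0,0,0,0],[0,0,0,0,0,0,0]]'
python3 -c "
from h import *
go(.6184,-.1487,.095,21.5)"
```

```text
time_s: 12.75
ee_pos: [0.6173, -0.1485, 0.0939]
tcp_rot: [-180.0, 0.0, 21.5]
ft_force: [1.1, 1.0, 0.1]
grip_width: 0.05
grip_force: 0.0
time_s: 13.25
ee_pos: [0.6179, -0.1488, 0.095]
tcp_rot: [179.9, -0.0, 21.5]
ft_force: [-0.4, -0.9, 3.3]
grip_width: 0.0147
grip_force: 59.9
time_s: 13.55
ee_pos: [0.6178, -0.1488, 0.0946]
tcp_rot: [180.0, -0.0, 21.5]
ft_force: [-0.7, 0.5, 2.1]
grip_width: 0.0148
grip_force: 59.9
t 13.55 pos [ 0.6178 -0.1488  0.0946] rot [ 1.7995e+02 -4.0000e-02  2.1520e+01] F [-0.7  0.5  2.1] w 0.0148 59.9
tool shift [ 0.0006  0.0001 -0.0004] turn [ 0.05 -0.04  0.02]
```

```bash
python3 -m inch '[[0,0,0,0,0,0.003,0],[0,0,0,0,0,0.002,0],[0,0,0,0,0,0.002,0],[0,0,0,0,0,0,0],[0,0,0,0,0,0,0]]'
python3 -m inch '[[0,0,0,0,0,0,0],[0,0,0,0,0,0,0]]'
python3 -c "
from h import *
go(.6178,-.1488,.0877,96.5)"
```

```text
time_s: 14.05
ee_pos: [0.6179, -0.1488, 0.0879]
tcp_rot: [180.0, -0.0, 21.5]
ft_force: [0.0, -1.5, 7.2]
grip_width: 0.015
grip_force: 60.6
time_s: 14.25
ee_pos: [0.6179, -0.1488, 0.088]
tcp_rot: [179.9, -0.0, 21.5]
ft_force: [-0.5, -0.9, 6.2]
grip_width: 0.0148
grip_force: 60.6
t 14.25 pos [ 0.6179 -0.1488  0.088 ] rot [ 1.7995e+02 -4.0000e-02  2.1530e+01] F [-0.5 -0.9  6.2] w 0.0148 60.6
tool shift [-0.     -0.0001  0.0003] turn [ 7.000e-02 -0.000e+00 -7.497e+01]
```

```bash
python3 -m inch '[[0,0,0,0,0,0.0005,0],[0,0,0,0,0,0,0]]'
python3 -m inch '[[0,0,0,0,0,0,0]]'
python3 -m inch '[[0,0,0,0,0,0,0]]'
python3 -m inch '[[0,0,0,0,0,0,0]]'
```

```text
time_s: 14.45
ee_pos: [0.6179, -0.1488, 0.0875]
tcp_rot: [179.9, -0.0, 21.5]
ft_force: [-0.7, -0.5, 7.7]
grip_width: 0.0145
grip_force: 60.6
time_s: 14.55
ee_pos: [0.6179, -0.1488, 0.0875]
tcp_rot: [180.0, -0.0, 21.5]
ft_force: [-1.1, -1.2, 6.8]
grip_width: 0.0152
grip_force: 60.6
time_s: 14.65
ee_pos: [0.6179, -0.1488, 0.0875]
tcp_rot: [180.0, -0.0, 21.5]
ft_force: [-0.8, -0.8, 6.8]
grip_width: 0.0149
grip_force: 60.6
time_s: 14.75
ee_pos: [0.6179, -0.1488, 0.0876]
tcp_rot: [179.9, -0.0, 21.5]
ft_force: [-0.5, -0.8, 5.9]
grip_width: 0.0148
grip_force: 60.6
```

```bash
python3 -m inch '[[0,0,-2,0,0,0,0],[0,0,-4,0,0,0,0],[0,0,-4,0,0,0,0],[0,0,0,0,0,0,0]]'
python3 -c "
from h import *
go(.6178,-.1488,.0876,96.5); print(r.get_obs()['moment'])"
```

```text
time_s: 15.15
ee_pos: [0.6181, -0.1487, 0.0876]
tcp_rot: [179.9, -0.1, 31.6]
ft_force: [-1.0, 0.0, 7.2]
grip_width: 0.015
grip_force: 60.5
t 15.15 pos [ 0.6181 -0.1487  0.0876] rot [ 1.7993e+02 -6.0000e-02  3.1620e+01] F [-1.   0.   7.2] w 0.015 60.5
tool shift [-0.0003 -0.0001  0.    ] turn [ 9.000e-02 -1.000e-02 -6.488e+01]
[-0.04396574  0.01008866  0.03178251]
```

Torque is low, so the cap is turning freely. I'll continue to 75°.

```bash
python3 -m inch '[[0,0,-6,0,0,0,0],[0,0,-6,0,0,0,0],[0,0,-6,0,0,0,0],[0,0,-6,0,0,0,0],[0,0,0,0,0,0,0]]'
python3 -m inch '[[0,0,-6,0,0,0,0],[0,0,-6,0,0,0,0],[0,0,-6,0,0,0,0],[0,0,-6,0,0,0,0],[0,0,0,0,0,0,0]]'
python3 -m inch '[[0,0,-6,0,0,0,0],[0,0,-6,0,0,0,0],[0,0,-5,0,0,0,0],[0,0,0,0,0,0,0],[0,0,0,0,0,0,0]]'
python3 -c "
from h import *
go(.6178,-.1488,.0876,96.5); print(r.get_obs()['moment'])
s=capture('scene'); cv2.imwrite('pics/s5.png',cv2.resize(s[110:210,260:360],(600,600),interpolation=cv2.INTER_CUBIC))"
```

```text
time_s: 15.65
ee_pos: [0.6181, -0.1486, 0.0876]
tcp_rot: [179.9, -0.0, 55.7]
ft_force: [0.1, -0.5, 6.5]
grip_width: 0.0147
grip_force: 60.5
time_s: 16.15
ee_pos: [0.6181, -0.1486, 0.0876]
tcp_rot: [179.9, -0.0, 79.7]
ft_force: [0.3, -0.2, 7.1]
grip_width: 0.0146
grip_force: 60.5
time_s: 16.65
ee_pos: [0.6181, -0.1486, 0.0876]
tcp_rot: [179.9, 0.0, 96.5]
ft_force: [0.7, -0.3, 6.6]
grip_width: 0.0146
grip_force: 60.5
t 16.65 pos [ 0.6181 -0.1486  0.0876] rot [1.7992e+02 3.0000e-02 9.6540e+01] F [ 0.7 -0.3  6.6] w 0.0146 60.5
tool shift [-0.0002 -0.0003 -0.    ] turn [0.08 0.03 0.04]
[-0.03282026  0.03036047 -0.04014976]
```

View pics/s5.png

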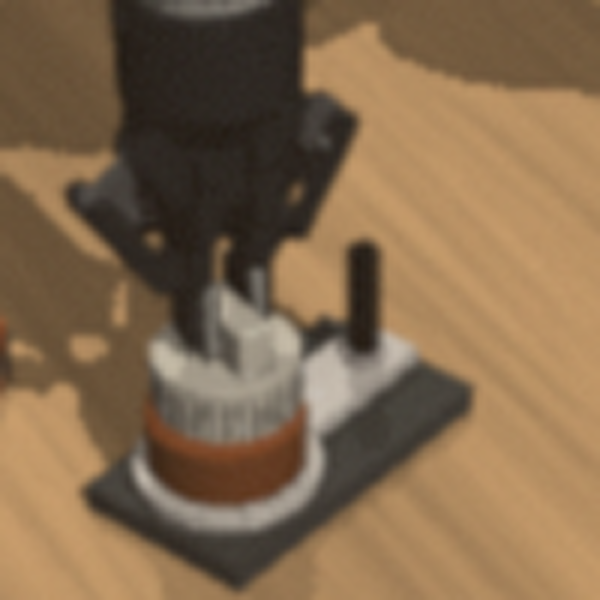

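The bar has turned (now at about (245,335)) and the foot and pin haven't moved. Lifting.

```bash
python3 -m inch '[[0,0,0,0,0,-0.005,0],[0,0,0,0,0,-0.01,0],[0,0,0,0,0,-0.015,0],[0,0,0,0,0,-0.02,0],[0,0,0,0,0,-0.02,0]]'
python3 -m inch '[[0,0,0,0,0,-0.02,0],[0,0,0,0,0,-0.01,0],[0,0,0,0,0,0,0],[0,0,0,0,0,0,0],[0,0,0,0,0,0,0]]'
python3 -m inch '[[0,0,0,0,0,0,0],[0,0,0,0,0,0,0],[0,0,0,0,0,0,0],[0,0,0,0,0,0,0],[0,0,0,0,0,0,0]]'
python3 -c "
from h import *
go(.6184,-.1487,.18,96.5)
s=capture('scene'); cv2.imwrite('pics/s6.png',cv2.resize(s[110:210,260:360],(600,600),interpolation=cv2.INTER_CUBIC))"
```

```text
time_s: 17.2
ee_pos: [0.6159, -0.1478, 0.1563]
tcp_rot: [-179.8, -0.1, 96.5]
ft_force: [-1.0, -0.8, -0.7]
grip_width: 0.0148
grip_force: 59.5
time_s: 17.7
ee_pos: [0.6164, -0.1481, 0.185]
tcp_rot: [-179.8, -0.1, 96.5]
ft_force: [-0.6, 0.6, -2.0]
grip_width: 0.0143
grip_force: 59.5
time_s: 18.2
ee_pos: [0.6174, -0.1486, 0.1868]
tcp_rot: [-180.0, -0.0, 96.5]
ft_force: [0.4, -0.7, -1.4]
grip_width: 0.0144
grip_force: 59.5
t 18.2 pos [ 0.6174 -0.1486  0.1868] rot [-180.     -0.     96.53] F [ 0.4 -0.7 -1.4] w 0.0144 59.5
tool shift [-0.0003  0.0009  0.0068] turn [-0.   -0.    0.03]
```

View pics/s6.png

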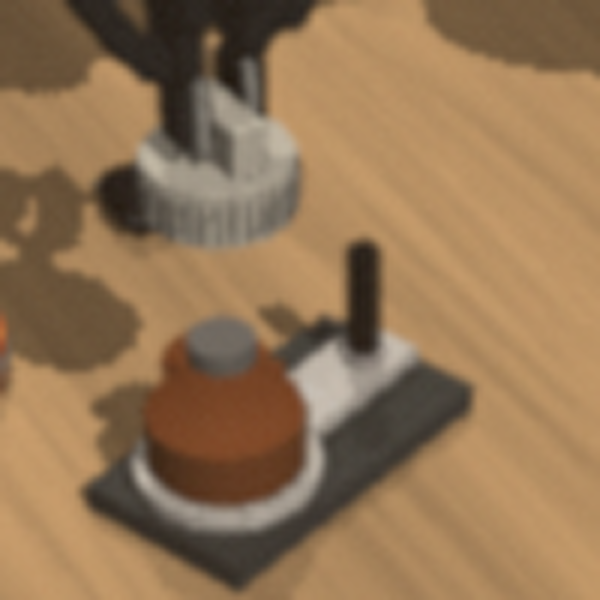

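The cap is off and held upright at about (218,190), above the open jar at (222,345). The pin is still home at (365,300), so I'm handing in.

```bash
python3 -m inch '[[0,0,0,0,0,0,0],[0,0,0,0,0,0,0],[0,0,0,0,0,0,0],[0,0,0,0,0,0,0],[0,0,0,0,0,0,0]]'; python3 -c "
from station import r
print(r.sign_off())"
```

```text
time_s: 18.75
ee_pos: [0.6174, -0.1485, 0.1868]
tcp_rot: [-180.0, -0.0, 96.5]
ft_force: [0.6, 0.2, -1.3]
grip_width: 0.0148
grip_force: 59.5
the job is handed in; nothing more can be done
None
```

I handed the job in at 18.75 s: the pin is home, and the cap is off and held upright about 8 cm above the open jar; the hand-in returned no verdict.

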